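# Sweep the loose caps into the open-fronted tray

## Task

Sweep the three loose white blanking caps across the counter with your fingertips, through the open side of the steel three-sided tray, until each lies wholly inside it, past the front edge. Only push them: do not pick any cap up off the counter, and leave the sensor, vial, drill, laryngoscope handle, airway and catheter mount where they are.

Things in the scene. Friction and masses are not known exactly. Their poses are not given: they have to be found in the camera images.
- tray: Fixed three-sided steel sweep-in tray, 160 x 120 mm outside, standing on the counter. Origin: on the counter under the centre of its outline, z up. It is open on its own -y side: the front edge (mouth) is the line y = -60 mm, 150 mm wide between the side walls. Inside it runs x from -75 to +75 mm and y from -60 to +55 mm. Walls (left, right, and back at +y) are 5 mm thick and 20 mm high. The floor is level with the counter: no sill at the mouth.
- cap_a_center (a point): Centre (7.5 mm above the underside) of one of three identical loose white plastic blanking caps: a low round disc, 30 mm diameter for its lower 10 mm, with a 23 mm diameter, 5 mm high step on top, 15 mm tall in all, about 12 g; lies flat on the black counter and slides when pushed.
- cap_b_center (a point): Centre (7.5 mm above the underside) of one of three identical loose white plastic blanking caps: a low round disc, 30 mm diameter for its lower 10 mm, with a 23 mm diameter, 5 mm high step on top, 15 mm tall in all, about 12 g; lies flat on the black counter and slides when pushed.
- cap_c_center (a point): Centre (7.5 mm above the underside) of one of three identical loose white plastic blanking caps: a low round disc, 30 mm diameter for its lower 10 mm, with a 23 mm diameter, 5 mm high step on top, 15 mm tall in all, about 12 g; lies flat on the black counter and slides when pushed.
- sensor: Bystander, loose: small grey U-shaped capnography sensor, 24 (x) x 34 (y) x 27 mm high, with a 12 mm cable stub at +y; stands among the caps. Origin: centre of its underside.
- vial: Bystander, loose: upright amber glass vial with a metal cap, 28 mm diameter, 55 mm high, can topple. Origin: centre of its underside.
- drill: Bystander, loose: yellow pistol-shaped bone drill lying on its side, within x -60 to +97 mm, y -75 to +60 mm of its origin (on the counter), 41 mm high.
- laryngo: Bystander, loose: chrome laryngoscope handle lying along its own y, 30 mm thick, 134 mm long. Origin: on the counter under its middle.
- airway: Bystander, loose: purple curved plastic airway lying on its side along its own y, 95 mm long, within x -16 to +33 mm of its origin (on the counter), 22 mm high.
- mount: Bystander, loose: clear plastic catheter mount (ribbed tube with an elbow) lying along its own y, 118 mm long, within x -12 to +30 mm of its origin (on the counter), 24 mm high.
Mind the look-alikes: they are no part of the job. What is shaped like the part that bears cap_a_center but brown, green or purple is not meant.

How it is judged:
At the end, for the whole second after the job is handed in: All three caps rest on the counter inside the tray's three walls, each wholly past the front edge (2 mm tolerance) (x of cap_a_center in the frame of tray between -0.063 and 0.063 m and y of cap_a_center in the frame of tray between -0.047 and 0.043 m and height (world z) of each of cap_a_center, cap_b_center, cap_c_center below 0.018 m and x of cap_b_center in the frame of tray between -0.063 and 0.063 m and y of cap_b_center in the frame of tray between -0.047 and 0.043 m and x of cap_c_center in the frame of tray between -0.063 and 0.063 m and y of cap_c_center in the frame of tray between -0.047 and 0.043 m); the robot touches nothing.
It fails at once if a cap is lifted off the counter (height (world z) of any of cap_a_center, cap_b_center, cap_c_center above 0.026 m).
It fails at once if a bystander is shifted by more than 20 mm or tipped over (distance of any of sensor, vial, drill, laryngo, airway, mount from where it was at the start of the episode above 0.02 m or angle between any of sensor, vial, drill, laryngo, airway, mount's own z axis and vertical above 0.5 rad).
It also fails if it takes over 72 s, if anything falls off the work surface, if the arm or the gripper's body presses on something with over 40 N, if the wrist force passes 120 N, or if a joint passes its speed limit or range.

## Robot

A 6-joint arm with a two-finger parallel gripper is mounted at the origin on the work surface. World frame = base frame: x ahead of the robot, y to its left, z up, the work surface at z = 0. Lengths are in m, angles in rad, forces in N, time in s.
With the tool pointing down it reaches from about 0.35 to 0.975 m from the base axis. Payload 4.9 kg.
Tool frame: the origin (TCP) lies at the very end of the fingers, on their centre line; the grasp point (between the pads) lies 19 mm behind it; x points along the fingers, y is the direction in which the jaws open and shut, and the axes are right-handed (so a half turn about x gives the same grasp; the last joint's range is limited). The gripper opens to 85 mm and grips with 20 to 120 N. Pads are 22 mm wide; open, the fingers measure 114 mm over their backs; the gripper's body (76 mm by 85 mm) begins 54 mm behind the grasp point. The pads swing forward as they close: fully open they stand 13 mm farther back than shut.
Start: joints at [-1.309, 0.053, 1.613, -0, 1.476, -0.119], TCP at [0.232, -0.58, 0.231] pointing down, gripper open.
Joint ranges: [-3.01, 3.01], [-1.01, 2.22], [0.06, 2.58], [-1.02, 4.17], [0.09, 2.62], [-3.14, 3.14]. Speed limits (rad/s): [2.57, 2.57, 3.14, 3.14, 3.14, 3.14].

## Interface

Orientations are given as a unit quaternion [w, x, y, z].
In Python, from plant import manip gives the robot as it stands.
- The arm moves only by the tool play_rows, never from a script. Its argument "plan" is a list of rows, each a list of 5 numbers: the shift along the tool's x, y, z in mm, then the turn about the tool's x in rad, then the closure, from -1 (fully open) to 1 (shut). A call has 1 to 8 rows; each row is the pose to reach, as a shift and turn from the pose commanded when the call began, along the tool's axes at that moment; what a row does not reach only later rows make up. A row lasts 1/8 s, in which the tool goes at most 62.5 mm and 10.7 degrees, less where a joint would pass 70% of its speed; a pose out of reach is approached as far as the arm can. A call with a gripper value outside its range is refused whole. The fingers move at their own pace and stop on an object; the grip force is fixed at half the most. Time passes only in rows, so rows that repeat a pose let the fingers close. It gives the time, the measured TCP pose, the force and the opening at its end, in the units of the state.
- manip.state(): the state, without advancing time (a new reading comes with each control period).
- manip.grab_frame(name): name is "scene" or "top" or "wrist"; returns a dict with "img" (384x512x3 uint8, red, green, blue), "range_z" (384x512 float32, m along the optical axis (not along the pixel's ray), 0 where there is no reading), "fx", "fy", "cx", "cy" (pixels), "origin" and "rotation" of the camera in the world. Camera axes: x right, y up, looking along -z (the intrinsics and any distortion apply to the point x, -y, -z); pixel columns grow to the right and rows downward; lengths in m; the calibration is good to about 2 mm. A picture is of the moment at which its call begins.
- manip.job_done(): hands the job in, once; it reports no verdict.
The state is a dict: "time": time; "joint_pos": joint angles; "joint_vel": joint speeds; "joint_efforts": joint torques, N m; "tool_pos": TCP position; "tool_rot": TCP orientation; "contact_force": force on the tool from outside, world axes, zero at the start; "ft_torque": the same for the moment, N m; "gripper_width": opening from 0.0 (shut) to 1.0 (fully open).
Only numpy, scipy, OpenCV 4.12 (cv2) and the standard library are available. Lean on these libraries where they do the work, as an engineer would, in place of code of your own. Each camera call takes 0.05 s, during which the arm holds its last target. There are 200 camera calls.

## Working session

There is one attempt and no reset: what is moved stays moved. The work goes in short steps, Python scripts to look and compute and a tool call to move; the robot and the scene stay as the last step left them, time stands still between calls to the robot, and variables do not carry over. Pictures are saved under pics/ and viewed, about 8 in all and at most 12, crops included, and the job is handed in when it is done.

Besides the shell and the picture viewer there is one more tool, called after "Call:" by a JSON object that holds its "method" and its "body". play_rows: Moves the arm, as the interface text tells. Its arguments: {"type":"object","properties":{"plan":{"type":"array"}},"required":["plan"]}

```bash
mkdir -p pics; cat > h.py <<'E'
from plant import manip
import numpy as np, cv2
def grab(n,save=None):
    f=manip.grab_frame(n)
    if save: cv2.imwrite('pics/'+save,cv2.cvtColor(f['img'],cv2.COLOR_RGB2BGR))
    return f
def pts(f):
    # world points per pixel from depth
    h,w=f['range_z'].shape; u,v=np.meshgrid(np.arange(w),np.arange(h)); z=f['range_z']
    c=np.stack([(u-f['cx'])/f['fx']*z,-(v-f['cy'])/f['fy']*z,-z],-1)
    return c@np.array(f['rotation']).T+np.array(f['origin'])
def ray(f,u,v,h):
    d=np.array(f['rotation'])@np.array([(u-f['cx'])/f['fx'],-(v-f['cy'])/f['fy'],-1]); o=np.array(f['origin'])
    return o+d*(h-o[2])/d[2]
E
python3 - <<'E'
from h import *
f=grab('top','top0.png'); g=grab('scene','scene0.png')
print({k:f[k] for k in f if k not in('img','range_z')}); print(manip.state())
im=cv2.imread('pics/top0.png'); 
E
```

```text
{'fx': 397.4377154562781, 'fy': 397.4377154562781, 'cx': 250.8446397328737, 'cy': 188.94701788480083, 'origin': array([ 0.42338373, -0.08231794,  0.9158354 ]), 'rotation': array([-0.70420517, -0.06417675,  0.06139152,  0.70441998])}
{'time': 0.1, 'joint_pos': array([-1.30900156e+00,  5.32972829e-02,  1.61416482e+00,  4.85884719e-07,
        1.47600561e+00, -1.19014840e-01]), 'joint_vel': array([-0.00088322, -0.00084294, -0.00453923,  0.0003816 ,  0.000846  ,
        0.00104655]), 'joint_efforts': array([-2.10815833e-04, -3.94904995e+01, -3.71362674e+01, -1.28761831e-04,
        3.93098817e-03, -1.12966617e-06]), 'tool_pos': array([ 0.23213884, -0.57967772,  0.23017711]), 'tool_rot': array([-0.13316315, -0.69428032, -0.13448567,  0.69437455]), 'contact_force': array([0.15017776, 0.76637954, 0.93649328]), 'ft_torque': array([ 0.02838458, -0.01948352,  0.07897815]), 'gripper_width': 0.9981791536847672}
```

View pics/top0.png

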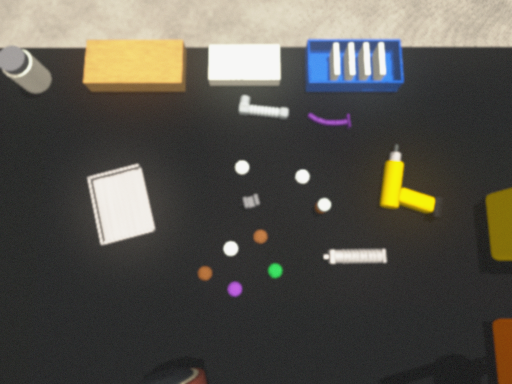

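View pics/scene0.png

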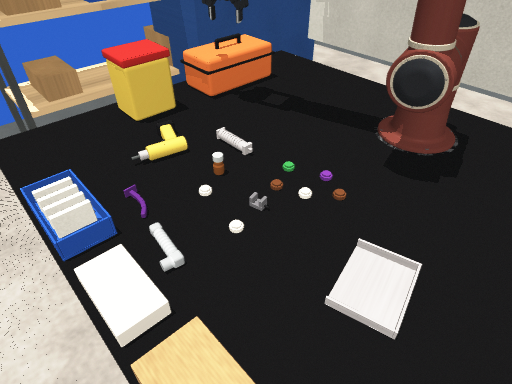

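The top view shows the white caps at (242,167), (302,176) and (231,248), with the vial at (323,205), the sensor at (251,201) and the tray around (120,204). The look-alikes are in the lower middle. `rotation` is a quaternion, so I'll fix the helper and measure.

```bash
sed -i "s/np.array(f\['rotation'\])/R(f)/g" h.py; cat >> h.py <<'E'
from scipy.spatial.transform import Rotation
def R(f):
    w,x,y,z=f['rotation']; return Rotation.from_quat([x,y,z,w]).as_matrix()
def blobs(f,mn=30,mx=400):
    im=f['img'].astype(int); out=[]
    hsv=cv2.cvtColor(f['img'],cv2.COLOR_RGB2HSV)
    n,l,s,c=cv2.connectedComponentsWithStats((hsv[...,2]>70).astype(np.uint8))
    for i in range(1,n):
        if mn<s[i,4]<mx: out.append((c[i],s[i],hsv[l==i].mean(0).round(),l==i))
    return out
E
python3 - <<'E'
from h import *
f=grab('top')
for c,s,h,m in blobs(f,30,6000): print(c.round(1),s,h,ray(f,*c,.012).round(4))
for c,s,h,m in blobs(f,2500,6000):
    if c[0]<180 and c[1]>150:
        print(cv2.minAreaRect(cv2.findNonZero(m.astype(np.uint8))))
        b=cv2.boxPoints(cv2.minAreaRect(cv2.findNonZero(m.astype(np.uint8))))
        for p in b: print(p,ray(f,*p,0.01).round(4))
bgr=cv2.cvtColor(f['img'],cv2.COLOR_RGB2BGR)
a=cv2.resize(bgr[150:260,75:185],(400,400)); P=pts(f)
hh=np.clip(P[150:260,75:185,2]*255/.03,0,255).astype(np.uint8)
cv2.imwrite('pics/tray.png',np.hstack([a,cv2.cvtColor(cv2.resize(hh,(400,400)),cv2.COLOR_GRAY2BGR)]))
E
```

```text
[330.8 120.1] [307 112  45  17 372] [140. 126. 135.] [ 0.7523 -0.2692  0.012 ]
[402.8 188.3] [ 379  144   62   71 1999] [ 26. 211. 200.] [ 0.587  -0.4294  0.012 ]
[241.7 166.8] [234 159  17  17 224] [ 28.   8. 194.] [ 0.6382 -0.0574  0.012 ]
[120.7 204. ] [  86  162   71   85 4377] [ 18.  13. 217.] [0.551  0.2204 0.012 ]
[302.1 176.1] [294 168  17  17 227] [ 29.   7. 194.] [ 0.616  -0.1978  0.012 ]
[499.7 223.4] [ 485  187   27   74 1679] [ 25. 232. 127.] [ 0.5061 -0.6436  0.012 ]
[250.9 200.8] [242 193  19  16 225] [ 20.   9. 140.] [ 0.558  -0.0788  0.012 ]
[323.  204.9] [315 197  17  17 232] [ 32.  31. 180.] [ 0.5485 -0.2441  0.012 ]
[260.2 236. ] [253 229  16  15 199] [ 13. 146. 150.] [ 0.4777 -0.0999  0.012 ]
[230.4 248.1] [222 240  18  17 239] [ 28.   7. 198.] [ 0.4506 -0.0326  0.012 ]
[355.9 255.7] [322 247  66  18 999] [ 17.  18. 189.] [ 0.4338 -0.3142  0.012 ]
[274.9 270.1] [267 262  17  17 218] [ 66. 168. 172.] [ 0.402  -0.1323  0.012 ]
[204.6 272.7] [197 265  16  16 206] [ 13. 153. 144.] [0.3964 0.0242 0.012 ]
[234.4 288.7] [226 281  17  17 222] [142. 134. 172.] [ 0.3618 -0.0424  0.012 ]
[502.9 348.8] [ 492  318   20   66 1128] [ 13. 231. 127.] [ 0.2363 -0.6205  0.012 ]
[194.9 377.6] [178 368  28  16 250] [ 12. 102. 104.] [0.1776 0.0405 0.012 ]
((120.90586853027344, 203.57647705078125), (75.05794525146484, 61.17439651489258), 77.47119140625)
[ 82.90587 173.57648] [0.6229 0.3136 0.01  ]
[142.62352 160.30588] [0.6547 0.1755 0.01  ]
[158.90587 233.57648] [0.4833 0.1301 0.01  ]
[ 99.18822 246.84708] [0.4535 0.264  0.01  ]
```

View pics/tray.png

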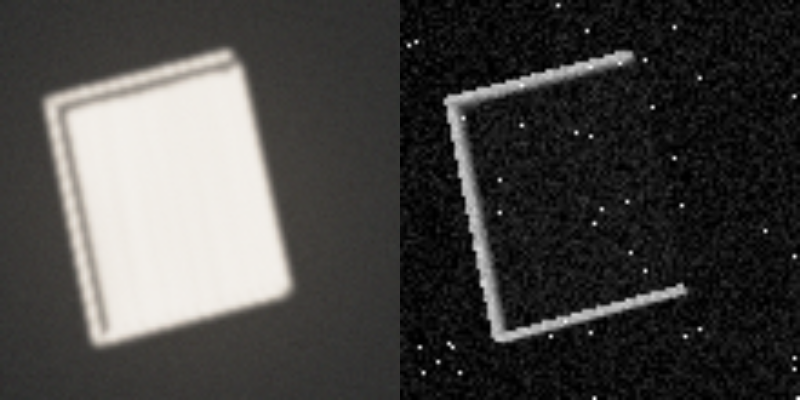

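The tray's back wall is on the left and its mouth faces right, toward the caps. Next: the tray frame from the wall points.

```bash
python3 - <<'E'
from h import *
f=grab('top'); P=pts(f)
q=P[155:255,80:165].reshape(-1,3); q=q[(q[:,2]>.013)&(q[:,2]<.03)]
# drop isolated
from scipy.spatial import cKDTree
t=cKDTree(q[:,:2]); n=np.array([len(i) for i in t.query_ball_point(q[:,:2],.006)]); q=q[n>5]
r=cv2.minAreaRect(q[:,:2].astype(np.float32)*1000); print(r, np.median(q[:,2]))
c=np.array(r[0])/1000
b=cv2.boxPoints(r); print(b.round(1))
# axis along mouth->back : choose rect edge dir closest to +y world
a=np.deg2rad(r[2]); d=[np.array([np.cos(a+k*np.pi/2),np.sin(a+k*np.pi/2)]) for k in range(4)]
yd=max(d,key=lambda v:v[1]); xd=np.array([yd[1],-yd[0]])
print('tray c',c,'yd',yd,'xd',xd)
for nme,u,v in [('A',241.7,166.8),('B',302.1,176.1),('C',230.4,248.1),('sensor',250.9,200.8),('vial',323,204.9),('br1',260.2,236),('br2',204.6,272.7),('green',274.9,270.1),('purp',234.4,288.7)]:
    h={'sensor':.02,'vial':.05}.get(nme,.011)
    p=ray(f,u,v,h)[:2]-c
    print(nme,(p+c).round(4),'tray x,y',(p@xd).round(4),(p@yd).round(4))
for nme,m in [(n,m) for n,m in [('sensor',(slice(188,215),slice(236,266))),('mount',(slice(93,120),slice(235,292)))]]:
    w=P[m].reshape(-1,3); w=w[(w[:,2]>.006)&(w[:,2]<.04)]; print(nme,np.percentile(w,[2,50,98],axis=0).round(3))
E
```

```text
((552.2210693359375, 221.26113891601562), (160.49449157714844, 120.33787536621094), 15.123648643493652) 0.020640858718734112
[[459.1 258.4]
 [490.5 142.2]
 [645.4 184.1]
 [614.  300.3]]
tray c [0.55222107 0.22126114] yd [-0.26090298  0.96536503] xd [0.96536503 0.26090298]
A [ 0.6386 -0.0574] tray x,y 0.0107 -0.2915
B [ 0.6163 -0.1979] tray x,y -0.0475 -0.4214
C [ 0.4506 -0.0327] tray x,y -0.1644 -0.2186
sensor [ 0.5569 -0.0789] tray x,y -0.0738 -0.291
vial [ 0.5433 -0.2373] tray x,y -0.1283 -0.4404
br1 [ 0.4777 -0.0999] tray x,y -0.1557 -0.2906
br2 [0.3963 0.0244] tray x,y -0.2019 -0.1494
green [ 0.402  -0.1324] tray x,y -0.2373 -0.3022
purp [ 0.3617 -0.0423] tray x,y -0.2527 -0.2048
sensor [[ 0.544 -0.095  0.008]
 [ 0.555 -0.077  0.017]
 [ 0.571 -0.053  0.031]]
mount [[ 0.76  -0.162  0.009]
 [ 0.774 -0.098  0.024]
 [ 0.809 -0.051  0.028]]
```

```bash
cat >> h.py <<'E'
C=np.array([.5522,.2213]); YD=np.array([-.2609,.9654]); XD=np.array([.9654,.2609])
def go(*targets, flip=0):
    """targets (xt,yt,z_mm,heading deg from tray +y toward +x) of the TCP -> rows in tool axes from the present pose"""
    s=manip.state(); w,x,y,z=s['tool_rot']; M=Rotation.from_quat([x,y,z,w]).as_matrix(); p=s['tool_pos']
    r=p[:2]-C; print('t',s['time'].__round__(2),'tray',(r@XD*1000).round(1),(r@YD*1000).round(1),'z',(p[2]*1000).round(1),'F',s['contact_force'].round(1),'gw',round(float(s['gripper_width']),3),'j',s['joint_pos'].round(2),'tilt',M[2,0].round(4))
    for xt,yt,zz,hd in targets:
        g=np.append(C+xt*XD/1000+yt*YD/1000,zz/1000)
        sh=M.T@(g-p)*1000
        a=np.deg2rad(hd); d=YD*np.cos(a)+XD*np.sin(a)   # push direction
        t=[]
        for sg in (1,-1):
            v=M.T@np.append(sg*d,0); t.append(-np.arctan2(v[1],v[2])) # rotate z onto v about x
        dj=np.arctan2(g[1],g[0])-np.arctan2(p[1],p[0])
        print((xt,yt,zz,hd),'shift',sh.round(1),'turn z=+d/-d',np.round(t,3),'dj1',dj.round(2))
def seen():
    f=grab('top')
    for c,s,h,m in blobs(f,60,600):
        if h[1]<40 and .3<ray(f,*c,.011)[0]<.72:
            q=ray(f,*c,.011)[:2]-C; print(s[4],'tray',(q@XD*1000).round(1),(q@YD*1000).round(1))
E
python3 -c "
from h import *
go((9,-335,120,0),(9,-335,6,0))"
```

```text
t 0.2 tray -518.0 -689.9 z 230.5 F [0.1 0.8 0.3] gw 1.002 j [-1.31  0.05  1.61 -0.    1.48 -0.12] tilt -1.0
(9, -335, 120, 0) shift [ 111.  -290.9 -564.7] turn z=+d/-d [ 1.688 -1.454] dj1 1.04
(9, -335, 6, 0) shift [ 225.  -290.8 -564.7] turn z=+d/-d [ 1.688 -1.454] dj1 1.04
```

Call:
{"method": "play_rows", "body": {"plan": [[0,-26,-50,-0.18,0.55],[0,-52,-100,-0.36,0.55],[0,-78,-150,-0.54,0.55],[0,-104,-200,-0.72,0.55],[0,-130,-250,-0.9,0.55],[0,-156,-300,-1.08,0.55],[0,-182,-350,-1.26,0.55],[0,-208,-400,-1.44,0.55]]}}

```text
time: 1.2
tool_pos: [0.5272, -0.2368, 0.2312]
tool_rot: [0.56, 0.432, 0.56, -0.432]
contact_force: [0.1, -0.3, 0.1]
gripper_width: 0.229
```

```bash
python3 -c "
from h import *
go((9,-335,120,0),(9,-335,6,0))"
```

```text
t 1.2 tray -143.6 -435.7 z 231.2 F [ 0.1 -0.3  0.1] gw 0.229 j [-0.55 -0.06  1.72 -0.    1.48 -0.81] tilt -1.0
(9, -335, 120, 0) shift [ 111.2  151.8 -101.9] turn z=+d/-d [ 3.134 -0.008] dj1 0.27
(9, -335, 6, 0) shift [ 225.2  151.8 -102. ] turn z=+d/-d [ 3.134 -0.008] dj1 0.27
```

Call:
{"method": "play_rows", "body": {"plan": [[20,50,-34,-0.01,0.55],[50,100,-68,-0.01,0.55],[90,152,-102,-0.01,0.55],[140,152,-102,-0.01,0.55],[190,152,-102,-0.01,0.55],[215,152,-102,-0.01,0.55],[215,152,-102,-0.01,0.55]]}}

```text
time: 2.08
tool_pos: [0.6458, -0.1012, 0.0128]
tool_rot: [0.558, 0.43, 0.563, -0.432]
contact_force: [-0.4, -0.2, 0.5]
gripper_width: 0.224
```

```bash
python3 -c "
from h import *
go((9,-335,5,0),(5,5,5,0))
f=grab('scene','s1.png'); g=grab('wrist','w1.png')
a=cv2.imread('pics/s1.png')[120:312,130:386]; a=cv2.resize(a,None,fx=2,fy=2)
b=cv2.resize(cv2.imread('pics/w1.png'),(288,216))
cv2.imwrite('pics/c1.png',np.hstack([a,np.pad(b,((0,168),(0,0),(0,0)))]))"
```

```text
t 2.08 tray 6.3 -335.8 z 12.8 F [-0.4 -0.2  0.5] gw 0.224 j [-0.27  0.34  1.68  0.    1.13 -0.53] tilt -1.0
(9, -335, 5, 0) shift [ 7.8  2.8 -0.8] turn z=+d/-d [ 3.138 -0.004] dj1 0.0
(5, 5, 5, 0) shift [   9.    -2.5 -340.7] turn z=+d/-d [ 3.138 -0.004] dj1 0.54
```

View pics/c1.png

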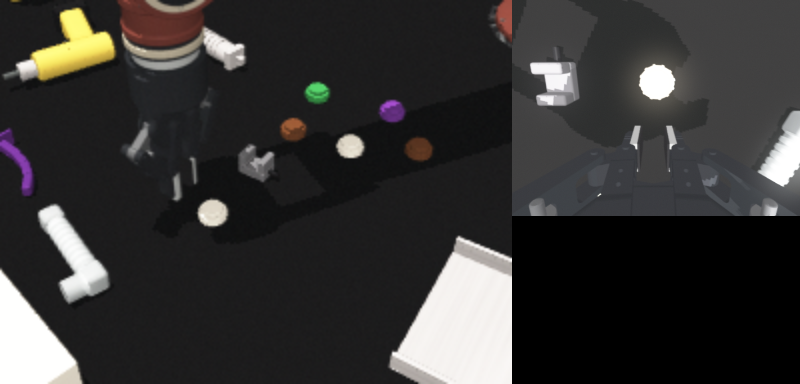

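The cap sits directly ahead of the fingers, and the clearances to the sensor and mount look good. Lower and push.

Call:
{"method": "play_rows", "body": {"plan": [[8,3,-1,0,0.55],[8,3,-10,0,0.55],[8,3,-22,0,0.55],[8,3,-34,0,0.55],[8,3,-46,0,0.55],[8,3,-58,0,0.55],[8,3,-70,0,0.55],[8,3,-80,0,0.55]]}}

```text
time: 3.18
tool_pos: [0.6305, -0.0231, 0.0084]
tool_rot: [0.561, 0.431, 0.561, -0.431]
contact_force: [0.6, -0.7, 0.6]
gripper_width: 0.224
```

```bash
python3 -c "
from h import *
go((3,7,5,0))
grab('wrist','w2.png')
seen()"
```

```text
t 3.17 tray 11.9 -256.4 z 8.4 F [ 0.6 -0.7  0.6] gw 0.224 j [-0.15  0.29  1.74 -0.    1.11 -0.41] tilt -1.0
(3, 7, 5, 0) shift [   3.3   -9.8 -263.4] turn z=+d/-d [ 3.138 -0.004] dj1 0.43
227 tray -47.4 -421.4
230 tray -125.0 -448.7
```

View pics/w2.png

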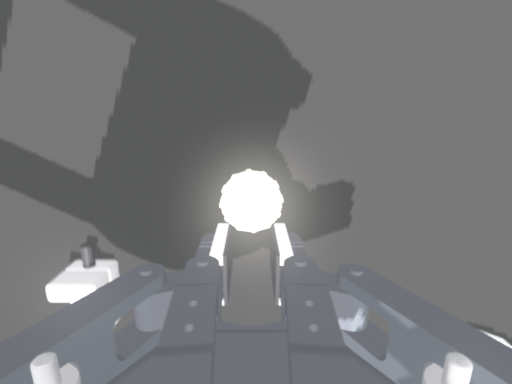

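The cap at (252,200) is seated between the fingertips. Continue.

Call:
{"method": "play_rows", "body": {"plan": [[3,0,-14,0,0.55],[3,0,-28,0,0.55],[3,0,-42,0,0.55],[3,0,-56,0,0.55],[3,0,-70,0,0.55],[3,0,-84,0,0.55],[3,0,-98,0,0.55],[3,0,-112,0,0.55]]}}

```text
time: 4.28
tool_pos: [0.6017, 0.0852, 0.0054]
tool_rot: [0.561, 0.431, 0.561, -0.431]
contact_force: [-0.1, -0.2, -0.2]
gripper_width: 0.224
```

Call:
{"method": "play_rows", "body": {"plan": [[0,-1,-14,0,0.55],[0,-2,-28,0,0.55],[0,-3,-42,0,0.55],[0,-4,-56,0,0.55],[0,-5,-70,0,0.55],[0,-6,-84,0,0.55],[0,-7,-98,0,0.55],[0,-7,-110,0,0.55]]}}

```text
time: 5.28
tool_pos: [0.5665, 0.1897, 0.0053]
tool_rot: [0.561, 0.431, 0.561, -0.431]
contact_force: [0.1, 0.7, 0.1]
gripper_width: 0.225
```

```bash
python3 -c "
from h import *
go((3,7,5,0))
f=grab('wrist')
b=[ (c.round(),s[4]) for c,s,h,m in blobs(f,1000,8000)]; print(b)
grab('top','t2.png')"
```

```text
t 5.28 tray 5.6 -34.2 z 5.3 F [0.1 0.7 0.1] gw 0.225 j [ 0.2   0.23  1.82 -0.    1.09 -0.06] tilt -1.0
(3, 7, 5, 0) shift [  0.3  -2.7 -41.2] turn z=+d/-d [ 3.138 -0.004] dj1 0.07
[]
```

Call:
{"method": "play_rows", "body": {"plan": [[0,-2,-14,0,0.55],[0,-2,-27,0,0.55],[0,-2,-38,0,0.55],[0,-2,-38,0,0.55],[0,-2,-10,0,0.55],[-30,-2,20,0,0.55],[-90,0,80,0,0.55],[-90,0,140,0,0.55]]}}

```text
time: 6.38
tool_pos: [0.6015, 0.0668, 0.0963]
tool_rot: [0.563, 0.432, 0.559, -0.429]
contact_force: [1.9, -0.1, -0.5]
gripper_width: 0.23
```

```bash
python3 -c "
from h import *
B=np.array([-47.5,-421.4]); a=np.deg2rad(32); d=np.array([np.sin(a),np.cos(a)])
p=B-d*36; print(p)
go((*p,100,32),(*p,5,32))
f=grab('top','t3.png'); cv2.imwrite('pics/t3c.png',cv2.resize(cv2.imread('pics/t3.png')[140:270,75:340],None,fx=3,fy=3))"
```

```text
[ -66.57709351 -451.92973146]
t 6.38 tray 7.3 -162.0 z 96.3 F [ 1.9 -0.1 -0.5] gw 0.23 j [-0.01  0.12  1.77  0.    1.24 -0.27] tilt -1.0
(np.float64(-66.57709351239538), np.float64(-451.9297314616313), 100, 32) shift [ -3.7 -73.2 290.1] turn z=+d/-d [-2.585  0.556] dj1 -0.48
(np.float64(-66.57709351239538), np.float64(-451.9297314616313), 5, 32) shift [ 91.3 -73.8 290. ] turn z=+d/-d [-2.585  0.556] dj1 -0.48
```

View pics/t3c.png

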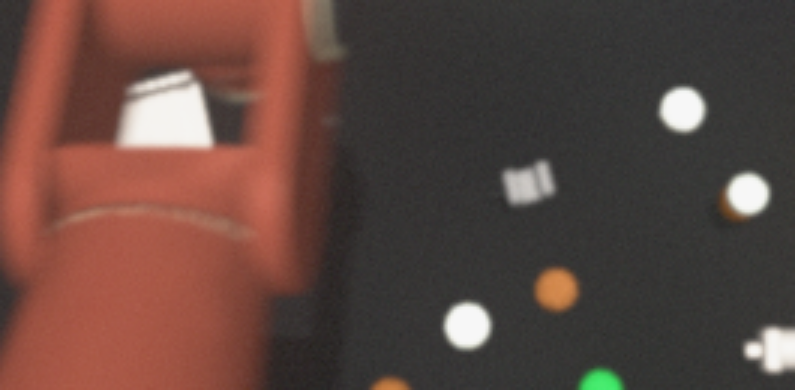

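Call:
{"method": "play_rows", "body": {"plan": [[0,-12,48,0.1,0.55],[0,-24,96,0.2,0.55],[0,-36,144,0.3,0.55],[0,-48,192,0.4,0.55],[0,-60,240,0.5,0.55],[0,-72,286,0.556,0.55],[0,-72,286,0.556,0.55]]}}

```text
time: 7.3
tool_pos: [0.6026, -0.2305, 0.0922]
tool_rot: [-0.42, -0.569, -0.419, 0.569]
contact_force: [0.8, 0.2, 0.5]
gripper_width: 0.223
```

```bash
python3 -c "
from h import *
B=np.array([-47.5,-421.4]); a=np.deg2rad(32); d=np.array([np.sin(a),np.cos(a)])
p=B-d*33; q=np.array([38,-290])-d*23
go((*p.round(),5,32),(*q.round(),5,32))
grab('wrist','w3.png')"
```

```text
t 7.3 tray -69.2 -449.3 z 92.2 F [0.8 0.2 0.5] gw 0.223 j [-0.48  0.22  1.67 -0.    1.25 -0.18] tilt -1.0
(np.float64(-65.0), np.float64(-449.0), 5, 32) shift [87.2  3.4 -2.5] turn z=+d/-d [ 3.136 -0.006] dj1 0.0
(np.float64(26.0), np.float64(-310.0), 5, 32) shift [  87.1    5.9 -168.7] turn z=+d/-d [ 3.136 -0.006] dj1 0.26
```

View pics/w3.png

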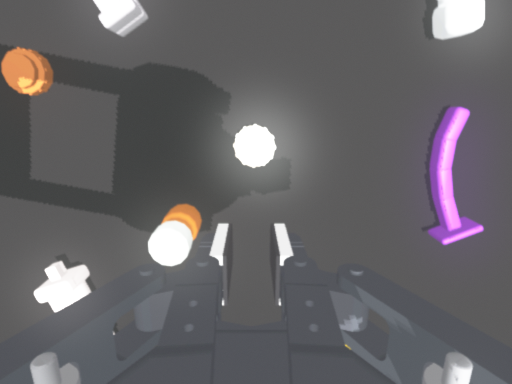

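The cap at (255,146) is dead ahead. The vial at (178,230) stands to the left of and behind the finger line, with clearance. Descend and push leg 1.

Call:
{"method": "play_rows", "body": {"plan": [[30,4,-2,0,0.55],[60,4,-2,0,0.55],[87,4,-2,0,0.55],[87,4,-2,0,0.55],[87,4,-14,0,0.55],[87,4,-26,0,0.55],[87,4,-38,0,0.55],[87,4,-50,0,0.55]]}}

```text
time: 8.35
tool_pos: [0.6219, -0.1796, 0.0058]
tool_rot: [0.421, 0.568, 0.421, -0.568]
contact_force: [0.1, 0.6, 0.8]
gripper_width: 0.225
```

```bash
python3 -c "
from h import *
go((26,-310,5,32))
f=grab('wrist')
print([ (c.round(),s[4]) for c,s,h,m in blobs(f,1000,8000)])"
```

```text
t 8.35 tray -37.3 -405.2 z 5.8 F [0.1 0.6 0.8] gw 0.225 j [-0.4   0.33  1.7   0.    1.11 -0.1 ] tilt -1.0
(26, -310, 5, 32) shift [   0.8    3.1 -114.3] turn z=+d/-d [ 3.141e+00 -1.000e-03] dj1 0.17
[]
```

Call:
{"method": "play_rows", "body": {"plan": [[0,0,-14,0,0.55],[0,1,-28,0,0.55],[0,1,-42,0,0.55],[0,2,-56,0,0.55],[0,2,-70,0,0.55],[0,3,-84,0,0.55],[0,3,-98,0,0.55],[0,3,-112,0,0.55]]}}

```text
time: 9.4
tool_pos: [0.6571, -0.0734, 0.0052]
tool_rot: [-0.421, -0.568, -0.421, 0.568]
contact_force: [0.0, -0.2, 0.9]
gripper_width: 0.224
```

```bash
cat >> h.py <<'E'
def wcap():
    f=grab('wrist'); v=(f['img'].min(2)>200).astype(np.uint8); n,l,s,c=cv2.connectedComponentsWithStats(v)
    for i in range(1,n):
        if s[i,4]>400: q=ray(f,*c[i],.013)[:2]-C; print('wrist',c[i].round(),s[i,4],'tray',(q@XD*1000).round(1),(q@YD*1000).round(1))
E
python3 -c "
from h import *
go((26,-310,5,32)); wcap()"
```

```text
t 9.4 tray 24.4 -311.9 z 5.2 F [ 0.  -0.2  0.9] gw 0.224 j [-0.22  0.36  1.66  0.    1.12  0.07] tilt -1.0
(26, -310, 5, 32) shift [ 0.2  0.4 -2.5] turn z=+d/-d [ 3.14e+00 -1.00e-03] dj1 0.0
wrist [496. 237.] 6541 tray 128.1 -370.4
wrist [251. 199.] 3048 tray 37.3 -291.1
```

```bash
python3 -c "
from h import *
go((37.5,-324,5,0),(37.5,-200,5,0))"
```

```text
t 9.45 tray 25.1 -310.5 z 5.2 F [ 0.1  0.8 -0.3] gw 0.226 j [-0.22  0.36  1.66  0.    1.12  0.07] tilt -1.0
(37.5, -324, 5, 0) shift [ 0.2 17.6  4.9] turn z=+d/-d [ 2.583 -0.559] dj1 -0.01
(37.5, -200, 5, 0) shift [   0.4  -48.1 -100.2] turn z=+d/-d [ 2.583 -0.559] dj1 0.17
```

Call:
{"method": "play_rows", "body": {"plan": [[0,0,12,0,0.55],[0,2,20,-0.14,0.55],[0,10,14,-0.3,0.55],[0,17,8,-0.45,0.55],[0,17,6,-0.56,0.55],[0,17,5,-0.56,0.55]]}}

```text
time: 10.2
tool_pos: [0.6714, -0.0852, 0.0052]
tool_rot: [0.561, 0.43, 0.561, -0.431]
contact_force: [-0.5, -0.1, 0.3]
gripper_width: 0.221
```

```bash
python3 -c "
from h import *
go((40,-22,5,0)); wcap()"
```

```text
t 10.2 tray 35.1 -327.0 z 5.2 F [-0.5 -0.1  0.3] gw 0.221 j [-0.24  0.39  1.62 -0.    1.13 -0.5 ] tilt -1.0
(40, -22, 5, 0) shift [ 1.00e-01  4.20e+00 -3.05e+02] turn z=+d/-d [ 3.139e+00 -2.000e-03] dj1 0.47
wrist [ 18. 166.] 1483 tray -71.2 -286.6
wrist [256. 171.] 3280 tray 37.4 -289.1
wrist [469. 270.] 5629 tray 144.3 -339.5
```

Aligned. Push 305 mm straight.

Call:
{"method": "play_rows", "body": {"plan": [[0,3,-6,0,0.55],[0,3,-16,0,0.55],[0,3,-28,0,0.55],[0,3,-42,0,0.55],[0,3,-56,0,0.55],[0,3,-70,0,0.55],[0,3,-84,0,0.55],[0,3,-98,0,0.55]]}}

```text
time: 11.25
tool_pos: [0.6487, 0.0123, 0.0053]
tool_rot: [0.561, 0.43, 0.561, -0.43]
contact_force: [-0.7, 0.5, 0.2]
gripper_width: 0.225
```

Call:
{"method": "play_rows", "body": {"plan": [[0,0,-14,0,0.55],[0,0,-28,0,0.55],[0,0,-42,0,0.55],[0,0,-56,0,0.55],[0,0,-70,0,0.55],[0,0,-84,0,0.55],[0,0,-98,0,0.55],[0,0,-112,0,0.55]]}}

```text
time: 12.25
tool_pos: [0.6195, 0.1203, 0.0053]
tool_rot: [0.561, 0.43, 0.561, -0.43]
contact_force: [-0.3, -0.4, 0.4]
gripper_width: 0.225
```

```bash
python3 -c "
from h import *
go((40,-22,5,0)); grab('wrist','w4.png')"
```

```text
t 12.25 tray 38.7 -115.0 z 5.3 F [-0.3 -0.4  0.4] gw 0.225 j [ 0.07  0.3   1.74  0.    1.1  -0.19] tilt -1.0
(40, -22, 5, 0) shift [  0.3   1.3 -93. ] turn z=+d/-d [-3.142  0.   ] dj1 0.15
```

View pics/w4.png

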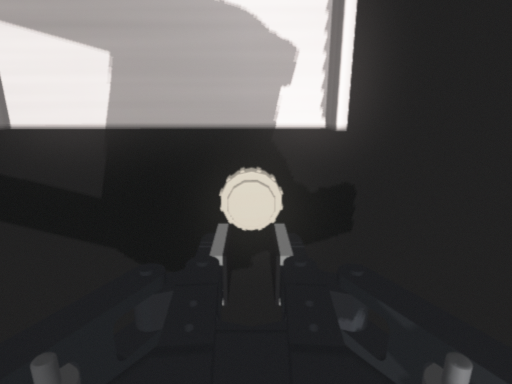

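Cap B (252,200) is caged just outside the mouth. The right wall at column 345 is clear.

Call:
{"method": "play_rows", "body": {"plan": [[0,1,-14,0,0.55],[0,1,-28,0,0.55],[0,1,-42,0,0.55],[0,1,-56,0,0.55],[0,1,-70,0,0.55],[0,1,-82,0,0.55],[0,1,-94,0,0.55],[0,1,-94,0,0.55]]}}

```text
time: 13.3
tool_pos: [0.596, 0.2112, 0.0052]
tool_rot: [0.562, 0.43, 0.562, -0.43]
contact_force: [-0.1, 0.5, -0.3]
gripper_width: 0.227
```

Call:
{"method": "play_rows", "body": {"plan": [[0,0,30,0,0.55],[-30,0,60,0,0.55],[-90,0,90,0,0.55],[-95,0,120,0,0.55],[-95,0,120,0,0.55]]}}

```text
time: 13.92
tool_pos: [0.6293, 0.0924, 0.1024]
tool_rot: [0.562, 0.432, 0.56, -0.43]
contact_force: [0.1, -0.3, 0.9]
gripper_width: 0.229
```

```bash
python3 -c "
from h import *
Cc=np.array([-164.4,-218.6]); q=np.array([-42,-105]); d=(q-Cc)/np.linalg.norm(q-Cc); hd=np.rad2deg(np.arctan2(*d))
p=Cc-d*34; e=q-d*23; print(hd,p,e)
go((*p,97,hd),(*p,5,hd)); grab('wrist','w5.png')"
```

```text
47.13546344237666 [-189.32077917 -241.72908916] [ -58.85817414 -120.64614855]
t 13.93 tray 40.8 -144.5 z 102.4 F [ 0.1 -0.3  0.9] gw 0.229 j [ 0.03  0.18  1.69 -0.    1.26 -0.23] tilt -1.0
(np.float64(-189.32077916988487), np.float64(-241.72908916420687), 97, np.float64(47.13546344237666)) shift [   4.7 -229.8   98. ] turn z=+d/-d [-2.322  0.819] dj1 -0.29
(np.float64(-189.32077916988487), np.float64(-241.72908916420687), 5, np.float64(47.13546344237666)) shift [  96.7 -230.1   97.9] turn z=+d/-d [-2.322  0.819] dj1 -0.29
```

View pics/w5.png

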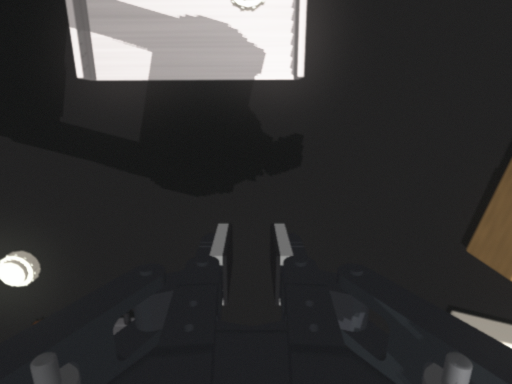

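Cap B is inside the tray (248,3), and C is at (18,268). Move behind C.

Call:
{"method": "play_rows", "body": {"plan": [[0,-38,16,0.14,0.55],[0,-77,33,0.28,0.55],[0,-115,49,0.42,0.55],[0,-153,65,0.56,0.55],[0,-192,82,0.7,0.55],[0,-230,98,0.82,0.55],[0,-230,98,0.82,0.55]]}}

```text
time: 14.85
tool_pos: [0.4286, -0.0599, 0.0984]
tool_rot: [-0.342, -0.618, -0.344, 0.619]
contact_force: [0.2, 0.9, -0.3]
gripper_width: 0.224
```

```bash
python3 -c "
from h import *
go((-189,-241.5,5,47),(-59,-120.5,5,47)); wcap()"
```

```text
t 14.85 tray -192.7 -239.2 z 98.4 F [ 0.2  0.9 -0.3] gw 0.224 j [-0.31 -0.31  2.17  0.    1.28  0.25] tilt -1.0
(-189, -241.5, 5, 47) shift [93.4  4.5 -1.2] turn z=+d/-d [ 3.14e+00 -2.00e-03] dj1 -0.0
(-59, -120.5, 5, 47) shift [  93.3    4.3 -178.8] turn z=+d/-d [ 3.14e+00 -2.00e-03] dj1 0.31
wrist [414. 124.] 2012 tray -71.5 -290.6
wrist [255. 146.] 1391 tray -163.5 -215.9
wrist [283. 242.] 452 tray -205.7 -286.6
wrist [219. 242.] 443 tray -241.9 -248.3
wrist [499. 318.] 1039 tray -127.5 -478.0
wrist [460. 373.] 457 tray -188.0 -502.6
```

Call:
{"method": "play_rows", "body": {"plan": [[30,4,0,0,0.55],[62,4,0,0,0.55],[93,4,0,0,0.55],[93,4,0,0,0.55],[93,4,-10,0,0.55],[93,4,-22,0,0.55],[93,4,-34,0,0.55],[93,4,-46,0,0.55]]}}

```text
time: 15.9
tool_pos: [0.4599, -0.0224, 0.0081]
tool_rot: [0.344, 0.618, 0.343, -0.618]
contact_force: [-0.2, -1.9, 1.9]
gripper_width: 0.224
```

Call:
{"method": "play_rows", "body": {"plan": [[0,0,-14,0,0.55],[0,0,-28,0,0.55],[0,0,-42,0,0.55],[0,0,-56,0,0.55],[0,0,-70,0,0.55],[0,0,-84,0,0.55],[0,0,-98,0,0.55],[0,0,-112,0,0.55]]}}

```text
time: 16.9
tool_pos: [0.5184, 0.0728, 0.0074]
tool_rot: [-0.344, -0.618, -0.344, 0.618]
contact_force: [-1.6, -1.7, 4.1]
gripper_width: 0.223
```

```bash
python3 -c "
from h import *
go((-59,-120.5,5,47)); wcap()"
```

```text
t 16.9 tray -71.4 -134.6 z 7.4 F [-1.6 -1.7  4.1] gw 0.223 j [-0.    0.07  2.   -0.    1.07  0.55] tilt -1.0
(-59, -120.5, 5, 47) shift [  2.4  -1.9 -18.6] turn z=+d/-d [-3.141  0.   ] dj1 0.03
wrist [117.  39.] 17018 tray -41.0 -29.9
wrist [26. 79.] 628 tray -80.8 -10.7
wrist [267. 193.] 714 tray -46.8 -121.7
```

The force is about 4 N and the cap blob is off-centre, so I'll look before going on.

```bash
python3 -c "
from h import *
grab('wrist','w6.png'); s=manip.state(); print(s['tool_pos'],s['contact_force'])"
```

```text
[0.51874521 0.07335862 0.00735575] [ 0.73403827 -0.44699446  2.15577095]
```

View pics/w6.png

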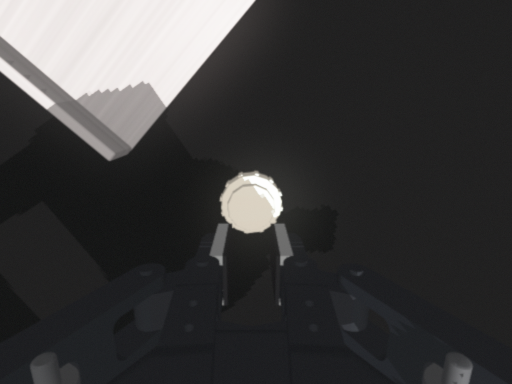

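Cap C at (251,202) is well caged; the low blob area was only shading. Finish leg 1, then turn to heading 0 behind it.

Call:
{"method": "play_rows", "body": {"plan": [[0,-1,-8,0,0.55],[0,-1,-17,0,0.55],[0,-1,-17,0,0.55],[0,-1,0,0,0.55],[0,-1,4,0,0.55]]}}

```text
time: 17.62
tool_pos: [0.5134, 0.0682, 0.0065]
tool_rot: [-0.343, -0.618, -0.344, 0.619]
contact_force: [0.1, 0.7, -1.4]
gripper_width: 0.221
```

```bash
python3 -c "
from h import *
f=grab('wrist'); v=cv2.inRange(f['img'],(110,110,90),(255,255,255)); n,l,s,c=cv2.connectedComponentsWithStats(v)
for i in range(1,n):
    if 1200<s[i,4]<6000: q=ray(f,*c[i],.013)[:2]-C; print(c[i],s[i,4],(q@XD*1000).round(1),(q@YD*1000).round(1))
go((-43,-143,6,0))"
```

```text
[252.56401992 152.79636683] 3413 -43.3 -106.7
t 17.68 tray -77.3 -137.9 z 6.7 F [ 0.7  0.2 -0.2] gw 0.227 j [-0.01  0.06  2.02 -0.    1.07  0.55] tilt -1.0
(-43, -143, 6, 0) shift [  0.6  27.1 -21.6] turn z=+d/-d [ 2.32  -0.821] dj1 -0.0
```

Call:
{"method": "play_rows", "body": {"plan": [[0,8,2,-0.14,0.55],[0,16,-2,-0.28,0.55],[0,22,-6,-0.42,0.55],[0,26,-14,-0.56,0.55],[0,28,-20,-0.7,0.55],[0,27,-21,-0.82,0.55],[0,27,-21,-0.82,0.55]]}}

```text
time: 18.55
tool_pos: [0.5487, 0.0726, 0.0071]
tool_rot: [0.561, 0.43, 0.561, -0.43]
contact_force: [-0.7, 0.4, -0.8]
gripper_width: 0.228
```

```bash
python3 -c "
from h import *
f=grab('wrist'); v=cv2.inRange(f['img'],(110,110,90),(255,255,255)); n,l,s,c=cv2.connectedComponentsWithStats(v)
for i in range(1,n):
    if 1200<s[i,4]<6000: q=ray(f,*c[i],.013)[:2]-C; print(c[i],s[i,4],(q@XD*1000).round(1),(q@YD*1000).round(1))
go((-42,-22,6,0))"
```

```text
[247.34979293 172.47403632] 3139 -43.9 -105.7
t 18.6 tray -42.2 -142.7 z 7.1 F [0.8 0.5 0.1] gw 0.225 j [-0.    0.13  1.93  0.    1.08 -0.26] tilt -1.0
(-42, -22, 6, 0) shift [ 1.100e+00 -1.000e-01 -1.207e+02] turn z=+d/-d [ 3.139e+00 -2.000e-03] dj1 0.22
```

Call:
{"method": "play_rows", "body": {"plan": [[1,-1,-10,0,0.55],[1,-1,-22,0,0.55],[1,-1,-36,0,0.55],[1,-1,-50,0,0.55],[1,0,-64,0,0.55],[1,0,-78,0,0.55],[1,0,-92,0,0.55],[1,0,-104,0,0.55]]}}

```text
time: 19.6
tool_pos: [0.5215, 0.1741, 0.0063]
tool_rot: [0.562, 0.43, 0.562, -0.43]
contact_force: [0.5, -1.3, -0.0]
gripper_width: 0.225
```

Call:
{"method": "play_rows", "body": {"plan": [[0,0,-10,0,0.55],[0,0,-17,0,0.55],[0,0,-17,0,0.55],[0,0,10,0,0.55],[-20,0,50,0,0.55],[-80,0,100,0,0.55],[-140,20,160,0,0.55],[-180,40,220,0,0.55]]}}

```text
time: 20.6
tool_pos: [0.5961, 0.0045, 0.1577]
tool_rot: [0.562, 0.43, 0.561, -0.43]
contact_force: [-0.1, 1.1, -0.5]
gripper_width: 0.226
```

Call:
{"method": "play_rows", "body": {"plan": [[0,0,60,0,0.55],[0,0,120,0,0.55],[0,0,180,0,0.55],[0,0,220,0,0.55],[0,0,220,0,0.55]]}}

```text
time: 21.22
tool_pos: [0.6527, -0.2097, 0.1552]
tool_rot: [0.561, 0.431, 0.56, -0.431]
contact_force: [0.2, 0.8, -0.1]
gripper_width: 0.224
```

```bash
python3 -c "
from h import *
f=grab('top','t9.png'); go(); s=cv2.imread('pics/t9.png')
t=cv2.resize(s[150:260,75:185],(400,400)); u=cv2.resize(s,(400,300))
cv2.imwrite('pics/t9c.png',np.hstack([t,np.pad(u,((0,100),(0,0),(0,0)))]))"
```

```text
t 21.27 tray -15.1 -440.4 z 155.0 F [ 0.3 -0.  -0.9] gw 0.222 j [-0.42  0.24  1.53  0.    1.37 -0.68] tilt -1.0
```

View pics/t9c.png

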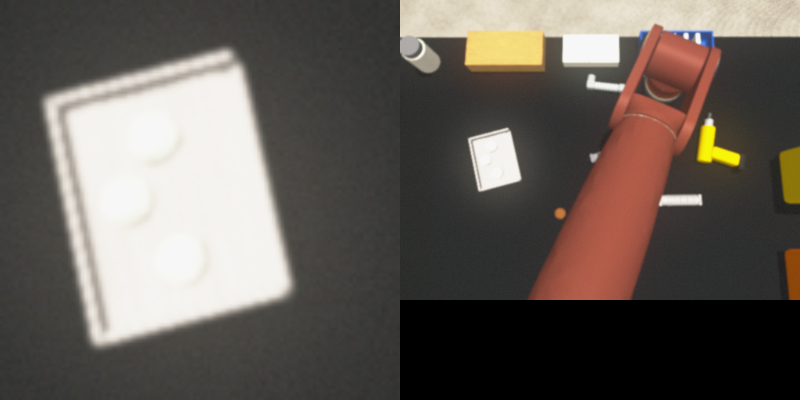

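All three caps lie inside: crop pixels (153,134), (126,198) and (181,258). Check their numbers, then hand in.

```bash
python3 -c "
from h import *
f=grab('top'); P=pts(f)
for u,v in [(153,134),(126,198),(181,258)]:
    q=ray(f,75+u*.275,150+v*.275,.013)[:2]-C; print((q@XD*1000).round(1),(q@YD*1000).round(1))
    print('z',np.median(P[150+int(v*.275)-2:150+int(v*.275)+3,75+int(u*.275)-2:75+int(u*.275)+3,2]).round(4))
manip.job_done()"
```

```text
39.7 -1.0
z 0.0168
3.9 23.9
z 0.0165
-42.4 -1.9
z 0.0166
the job is handed in; nothing more can be done
```

All three white caps are in the tray, and I handed the job in with the arm raised clear at about 21 s of the 72 s allowed. I pushed each one through the mouth between two partly open fingertips and never gripped or lifted one.

My last top-camera check, with positions in the tray's frame:

| Cap | x (mm) | y (mm) | Measured top height (mm) |
|---|---|---|---|
| A | 4 | 24 | 16.5 |
| B | 40 | -1 | 16.8 |
| C | -42 | -2 | 16.6 |

- **Limits:** every position is within the x ±63 mm and y -47 to 43 mm limits. The tops read about 1.5 mm above the nominal 15 mm, which is within the calibration, so the caps are lying flat.
- **Forces:** the highest reading was about 4 N, at one point while pushing cap C. It went away without any visible problem.
- **Bystanders:** I did not re-measure all of them at the end, because the arm hid part of the top view. Nothing I saw suggested contact. The sensor was still in place before the last push, and the closest pass was beside the vial, with no force reading there.

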